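# Colour-card carrier onto the gravity rail

### The job

Take the blue card carrier by its tab, hook it over the orange-marked upper part of the sloping bar, lower it until its rollers rest on the bar, and only then let go, so that it rolls down by itself and comes to rest against the stop at the low end. Do not push it along or touch it further down, and leave the yellow and red carriers standing where they are.

Things in the scene. Friction and masses are not known exactly. Their poses are not given: they have to be found in the camera images.
- blue_grip (a point): Centre of the finger tab of the blue carrier, a loose 0.25 kg upside-down U (51x64x160 mm) standing upright, this point 135 mm up. Tab: 14 mm thick along x, 44 long along y, 50 tall; roof 25 mm below. Open slot below the roof runs along y, 28 mm wide (38 at the feet), two self-centring rollers in it. Riding, this point is 58 mm above the bar's centre line, the feet 77 mm below it. Either way round.
- load (a point): Middle of the 70 mm orange part of the fixed sloping bar (steel, 12 mm thick), on its centre line, 147 mm up. z vertical, y level, pointing uphill along the bar, x across. The bar rises 0.124 per unit of y, ends 80 mm away at +y; the face of the stop (dark plate 60 mm wide, 76 tall) is 248 mm away at -y. A released carrier rolls to -y by itself in about 4 s. Free to 60 mm either side.
- yellow_grip (a point): Centre of the tab of the yellow carrier, of the same build as the blue one; stays where it stands.
- red_grip (a point): Centre of the tab of the red carrier, of the same build as the blue one; stays where it stands.
Mind the look-alikes: they are no part of the job. Leave any purple look-alike of the part that bears blue_grip alone.

How it is judged:
By the outcome, as a careful person would: the job done as asked, in the order asked, and still so for the second after the job is handed in, with the robot touching nothing.
It also fails if it takes over 45 s, if anything falls off the work surface, if the arm or the gripper's body presses on something with over 40 N, if the wrist force passes 120 N, or if a joint passes its speed limit or range.

### The arm

A 6-joint arm with a two-finger parallel gripper is mounted at the origin on a cart in front of the work surface, level with it; the furniture and walls round the work are solid. World frame = base frame: x ahead of the robot, y to its left, z up, the work surface at z = 0. Lengths are in m, angles in rad, forces in N, time in s.
With the tool pointing down it reaches from about 0.275 to 1 m from the base axis. Payload 8.4 kg.
Tool frame: the origin (TCP) lies on the centre line of the jaws, within the pads' length; the fingertips stand 19 mm ahead of it and the grasp point (between the pads) is the TCP (tip_reach is the distance from the TCP to the fingertips, in m); y points along the fingers, x is the direction in which the jaws open and shut, and the axes are right-handed (so a half turn about y gives the same grasp; the last joint's range is limited). The gripper opens to 85 mm and grips with 20 to 120 N. Pads are 22 mm wide; open, the fingers measure 114 mm over their backs; the gripper's body (76 mm by 85 mm) begins 54 mm behind the grasp point. The pads swing forward as they close: fully open they stand 13 mm farther back than shut.
Start: joints at [1.343, 0.353, 1.633, -0, 1.155, -0.002], TCP at [0.14, 0.609, 0.25] pointing down, gripper open.
Joint ranges: [-2.63, 2.63], [-0.92, 2.1], [0.06, 2.66], [-1.3, 4.44], [0, 2.69], [-3.02, 3.02]. Speed limits (rad/s): [2.22, 2.22, 2.79, 3.14, 3.14, 3.14].

### API

Orientations are given as a rotation vector (axis times angle).
In Python, from bench import * gives the robot as it stands. The module is installed in compiled form; this text tells all that it offers.
- The arm moves only by the shell command python3 -m jog 'ROWS' [OPENING] [FORCE]. ROWS is JSON, a list of rows, each a list of 6 numbers: the shift along the world's x, y, z in m, then the turn, a rotation vector about the world's x, y, z in degrees. In form: [[tx, ty, tz, rx, ry, rz], ...]. A call has 1 to 5 rows; each row is the pose to reach, as a shift and turn from the pose commanded when the call began; what a row does not reach only later rows make up. A row lasts 1/8 s, in which the tool goes at most 62.5 mm and 10.7 degrees, less where a joint would pass 70% of its speed; a pose out of reach is approached as far as the arm can. A call with a gripper value outside its range is refused whole. OPENING is the opening, from -1 (shut) to 1 (fully open), set as the call begins (- or left out, the last holds). The fingers move at their own pace and stop on an object; FORCE is the grip in N (left out, the last holds). Time passes only in rows, so rows that repeat a pose let the fingers close. It gives the time, the measured TCP pose, the force and the opening at its end, in the units of the state.
- get_state(): the state, without advancing time (a new reading comes with each control period).
- get_image(name): name is "scene" or "top"; returns a dict with "frame" (420x560x3 uint8, red, green, blue), "fx", "fy", "cx", "cy" (pixels), "rvec" (rotation vector, rad) and "tvec" (3), from world to camera coordinates, as OpenCV has them. Camera axes: x right, y down, z forward; pixel columns grow to the right and rows downward; lengths in m; the calibration is good to about 2 mm. A picture is of the moment at which its call begins. There is no depth.
- sign_off(): hands the job in, once; it reports no verdict.
The state is a dict: "clock": time; "joint_pos": joint angles; "joint_velocities": joint speeds; "joint_efforts": joint torques, N m; "tool_pos": TCP position; "eef_rot": TCP orientation; "force": force on the tool from outside, world axes, zero at the start; "ft_torque": the same for the moment, N m; "opening": finger opening in m.
Only numpy, scipy, OpenCV 4.12 (cv2) and the standard library are available. Lean on these libraries where they do the work, as an engineer would, in place of code of your own. Each camera call takes 0.05 s, during which the arm holds its last target. There are 200 camera calls.

## Working session

There is one attempt and no reset: what is moved stays moved. The work goes in short steps, Python scripts to look and compute and a shell command to move; the robot and the scene stay as the last step left them, time stands still between calls to the robot, and variables do not carry over. Pictures are saved under pics/ and viewed, about 8 in all and at most 12, crops included, and the job is handed in when it is done.

```bash
mkdir -p pics
cat > h.py <<'E'
from bench import *
import numpy as np, cv2, json
def snap(n,f):
    d=get_image(n); cv2.imwrite(f'pics/{f}.png',d['frame'][:,:,::-1])
    np.savez(f'{f}.npz',**d); return d
def crop(f,u0,v0,w,h,k,o):
    i=cv2.imread(f'pics/{f}.png')[v0:v0+h,u0:u0+w]; cv2.imwrite(f'pics/{o}.png',cv2.resize(i,None,fx=k,fy=k,interpolation=cv2.INTER_CUBIC))
def ray(d,u,v):
    R=cv2.Rodrigues(np.array(d['rvec']))[0]; c=-R.T@np.array(d['tvec']).ravel()
    r=R.T@np.array([(u-d['cx'])/d['fx'],(v-d['cy'])/d['fy'],1]); return c,r
def atz(d,u,v,z):
    c,r=ray(d,u,v); return c+r*(z-c[2])/r[2]
def tri(d1,p1,d2,p2):
    c1,r1=ray(d1,*p1);c2,r2=ray(d2,*p2)
    s=np.linalg.lstsq(np.c_[r1,-r2],c2-c1,rcond=None)[0]
    a,b=c1+s[0]*r1,c2+s[1]*r2; return (a+b)/2,np.linalg.norm(a-b)
def proj(d,P):
    return cv2.projectPoints(np.array(P,float).reshape(-1,3),np.array(d['rvec'],float),np.array(d['tvec'],float),np.array([[d['fx'],0,d['cx']],[0,d['fy'],d['cy']],[0,0,1.]]),None)[0].reshape(-1,2)
E
python3 - <<'E'
from h import *
a=snap('scene','s0');b=snap('top','t0')
for d in(a,b): print(ray(d,280,210),d['fx'])
print(get_state())
cv2.imwrite('pics/both.png',cv2.resize(np.hstack([a['frame'],b['frame']])[:,:,::-1],(800,300)))
E
```

```text
(array([ 0.12962104, -0.56968092,  0.62075435]), array([ 0.46118108,  0.67882895, -0.57149448])) 474.4078793491839
(array([0.33141613, 0.02436721, 0.98241076]), array([ 0.1793134 , -0.00957892, -0.98391192])) 542.3151229094535
{'clock': 0.1, 'joint_pos': array([ 1.34260050e+00,  3.53586184e-01,  1.63404376e+00,  2.47367336e-05,
        1.15521991e+00, -2.39324801e-03]), 'joint_velocities': array([ 0.00087   , -0.00172493, -0.0009468 , -0.00132473,  0.00068258,
       -0.00131893]), 'joint_efforts': array([-1.02560934e-03, -6.06358981e+01, -3.42817748e+01, -1.21946023e-04,
        4.05696686e-03,  1.31256260e-05]), 'tool_pos': array([0.13982836, 0.60874591, 0.24963904]), 'eef_rot': array([-1.30837036, -1.0405358 ,  1.0422065 ]), 'force': array([-1.18139216,  0.65361062, -0.37835096]), 'ft_torque': array([ 0.01046507, -0.04878763, -0.00389263]), 'opening': 0.0854345338328747}
```

View pics/s0.png

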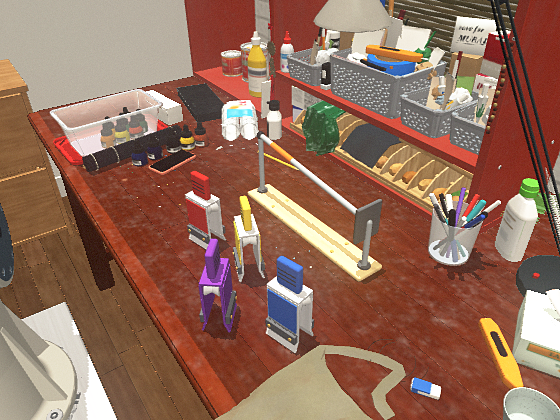

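View pics/t0.png

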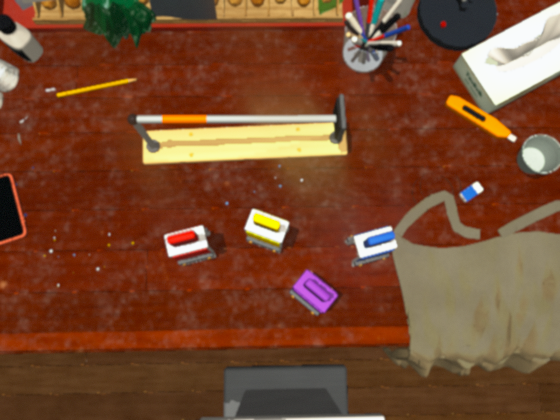

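Scene picture: the blue carrier's tab is at about (291,273), purple at (211,258), yellow at (244,215) and red at (200,185). Top picture: blue (380,239), purple (315,290), yellow (267,221), red (182,238). The blue eraser at (425,388) is another blue object but not a carrier. By the description I choose the one with the blue tab on white sides, and I'll check it in a close crop.

Run:
```python
from h import *
a=cv2.imread('pics/s0.png');b=cv2.imread('pics/t0.png')
r=lambda i,u,v,w,h,W,H:cv2.resize(i[v:v+h,u:u+w],(W,H),interpolation=cv2.INTER_CUBIC)
o=np.vstack([np.hstack([r(a,250,245,80,120,200,300),r(b,330,210,80,60,400,300)]),
 np.hstack([r(b,120,90,240,60,600,150)])])
o=np.vstack([o,np.hstack([r(a,240,120,160,40,600,150)])]) 
cv2.imwrite('pics/c0.png',o)
from scipy.spatial.transform import Rotation as Ro
print(Ro.from_rotvec(get_state()['eef_rot']).as_matrix().round(3))
```

```text
[[ 0.224 -0.    -0.975]
 [ 0.975 -0.001  0.224]
 [-0.001 -1.     0.   ]]
```

View pics/c0.png

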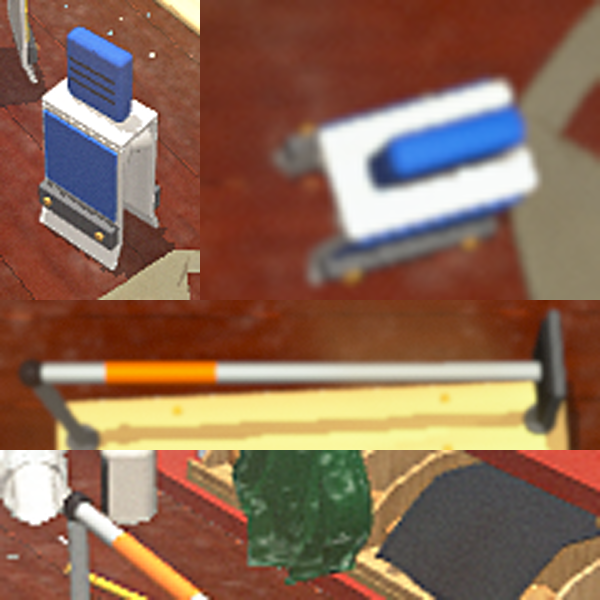

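The crop confirms the choice: blue tab, white sides, open slot. In the top view its tab's upper face runs from about (369,241.5) to (394.5,234). The orange part runs from (162.4,118.8) to (206.8,118.8).

Run:
```python
from h import *
s=dict(np.load('s0.npz'));t=dict(np.load('t0.npz'))
e1=atz(t,369,241.5,.16);e2=atz(t,394.5,234,.16);print('blue',e1,e2,(e1+e2)/2,np.linalg.norm(e1-e2),np.degrees(np.arctan2(*(e1-e2)[:2][::-1])))
def obb(d,lo,hi,z,n,roi):
    h=cv2.cvtColor(d['frame'],cv2.COLOR_RGB2HSV);m=cv2.inRange(h,lo,hi);k=np.zeros_like(m);u,v,w,g=roi;k[v:v+g,u:u+w]=m[v:v+g,u:u+w]
    q=np.argwhere(k)[:,::-1].astype(np.float32);r=cv2.minAreaRect(q);print(n,len(q),r);return r
o=obb(t,(8,150,150),(22,255,255),0,'orange top',(130,105,110,25))
q=obb(s,(8,150,150),(22,255,255),0,'orange scene',(255,125,55,60))
obb(t,(105,150,170),(120,255,255),0,'blue top',(355,220,50,40))
P,err=tri(s,q[0],t,o[0]);print('load tri',P,err,'flat',atz(t,*o[0],.147))
a=atz(t,162.4,118.8,.147+.035*.124);b=atz(t,206.8,118.8,.147-.035*.124);print(a,b,np.linalg.norm(a-b))
L=atz(t,*o[0],.147)
c=atz(t,335,119,.118);print('low',c,'ang',np.degrees(np.arctan2(*(L-c)[:2][::-1])),np.linalg.norm(L-c))
for n,u,v in[('y',267,221),('r',182,238),('p',318,288)]:print(n,atz(t,u,v,.16))
B=(e1+e2)/2;print(proj(s,[B,B-[0,0,.025],L]))
```

```text
blue [ 0.43035965 -0.11882755  0.16      ] [ 0.44128588 -0.1585818   0.16      ] [ 0.43582277 -0.13870468  0.16      ] 0.04122842419704063 105.36795656182285
orange top 492 ((200.5, 121.5), (77.0, 15.0), 0.0)
orange scene 259 ((281.5, 157.5), (53.0, 53.0), -0.0)
blue top 181 ((380.7650451660156, 237.95416259765625), (6.958741188049316, 26.229103088378906), 74.47589111328125)
load tri [0.62518163 0.14367049 0.14976059] 0.009481917618678464 flat [0.63070632 0.14218469 0.147     ]
[0.63443613 0.20261806 0.15134   ] [0.63674467 0.13264945 0.14266   ] 0.0705427416507753
low [ 0.64279893 -0.07883203  0.118     ] ang 93.13173305194044 0.22323893140961856
y [0.46443975 0.03658069 0.16      ]
r [0.4402315  0.16610523 0.16      ]
p [ 0.36151346 -0.03874711  0.16      ]
[[288.20061216 261.61401096]
 [288.20856785 274.23014812]
 [286.2935153  157.52945986]]
```

```bash
python3 -m jog '[[0.022,-0.056,0,0,0,-5],[0.044,-0.112,0,0,0,-10],[0.066,-0.168,0,0,0,-15],[0.088,-0.224,0,0,0,-20],[0.11,-0.28,0,0,0,-25]]' 1; python3 -m jog '[[0.022,-0.056,0,0,0,-5],[0.044,-0.112,0,0,0,-10],[0.066,-0.168,0,0,0,-15],[0.088,-0.224,0,0,0,-20],[0.11,-0.28,0,0,0,-25]]'
```

```text
clock: 0.72
tool_pos: [0.2502, 0.3273, 0.2501]
eef_rot: [-1.453, -0.708, 0.707]
force: [1.0, 0.4, -0.1]
opening: 0.0853
clock: 1.35
tool_pos: [0.3602, 0.0472, 0.2505]
eef_rot: [-1.539, -0.369, 0.367]
force: [1.2, -0.2, 0.2]
opening: 0.086
```

```bash
python3 -m jog '[[0.02,-0.05,0,0,0,-3],[0.04,-0.1,0,0,0,-6],[0.06,-0.15,0,0,0,-9],[0.076,-0.187,0,0,0,-11.7],[0.076,-0.187,-0.035,0,0,-11.7]]'
python3 - <<'E'
from h import *
a=snap('scene','s1');b=snap('top','t1')
r=lambda i,u,v,w,h,W,H:cv2.resize(i['frame'][v:v+h,u:u+w,::-1],(W,H),interpolation=cv2.INTER_CUBIC)
cv2.imwrite('pics/c1.png',np.hstack([r(a,230,180,120,180,400,600),r(b,320,180,120,180,400,600)]))
s=get_state();print(s['tool_pos'],proj(a,[s['tool_pos'],s['tool_pos']-[0,0,.01]]),proj(b,s['tool_pos']))
E
```

```text
clock: 1.98
tool_pos: [0.4386, -0.1409, 0.2165]
eef_rot: [-1.564, -0.212, 0.204]
force: [0.6, -0.2, -0.3]
opening: 0.0853
[ 0.43374977 -0.1377938   0.21245278] [[286.605389   233.56342461]
 [286.62249162 239.14690004]] [[388.19284591 234.46422898]]
```

View pics/c1.png

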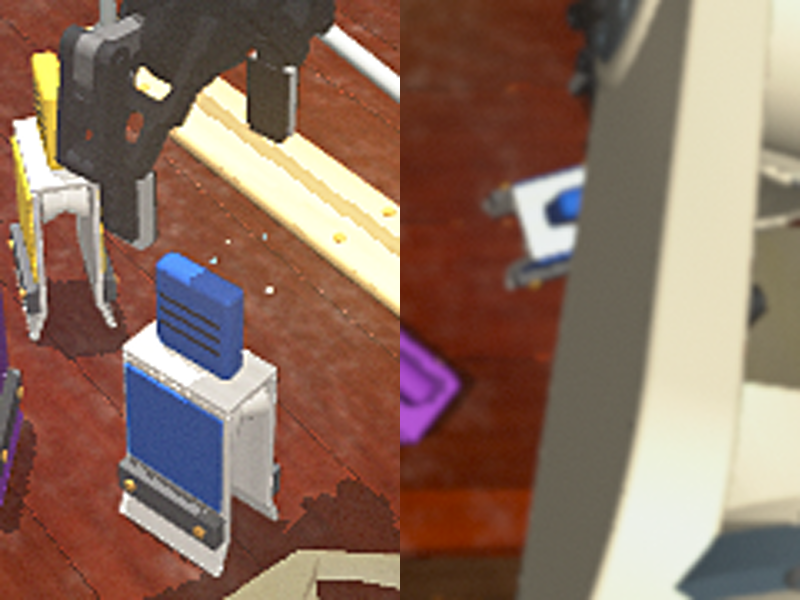

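The close crop shows the open jaws straddling the blue tab, whose centre is at about (290,275) in the scene picture, and the angles agree. Next: descend and grip.

```bash
python3 -m jog '[[0.0015,-0.001,-0.02,0,0,0],[0.0015,-0.001,-0.04,0,0,0],[0.0015,-0.001,-0.06,0,0,0],[0.0015,-0.001,-0.078,0,0,0],[0.0015,-0.001,-0.078,0,0,0]]' && python3 -m jog '[[0,0,0,0,0,0],[0,0,0,0,0,0],[0,0,0,0,0,0],[0,0,0,0,0,0],[0,0,0,0,0,0]]' -1 40; python3 -m jog '[[0,0,0,0,0,0],[0,0,0,0,0,0],[0,0,0,0,0,0]]'
```

```text
clock: 2.7
tool_pos: [0.4368, -0.1382, 0.1371]
eef_rot: [-1.56, -0.21, 0.213]
force: [-0.1, 0.5, -0.7]
opening: 0.0857
clock: 3.32
tool_pos: [0.4377, -0.139, 0.1376]
eef_rot: [-1.561, -0.211, 0.21]
force: [0.1, -0.8, 4.9]
opening: 0.0134
clock: 3.7
tool_pos: [0.4377, -0.139, 0.1376]
eef_rot: [-1.561, -0.211, 0.21]
force: [-1.4, -0.8, 6.3]
opening: 0.0137
```

```bash
python3 -m jog '[[0,0,0.03,0,0,0],[0,0,0.07,0,0,0],[0,0,0.12,0,0,0],[0,0,0.17,0,0,0],[0,0,0.21,0,0,0]]'; python3 -m jog '[[0.02,0.035,0,0,0,-2],[0.05,0.08,0,0,0,-5],[0.08,0.125,0,0,0,-8],[0.105,0.165,0,0,0,-11],[0.12,0.19,0,0,0,-13.7]]'
python3 - <<'E'
from h import *
a=snap('scene','s2');b=snap('top','t2')
r=lambda i,u,v,w,h,W,H:cv2.resize(i['frame'][v:v+h,u:u+w,::-1],(W,H),interpolation=cv2.INTER_CUBIC)
cv2.imwrite('pics/c2.png',np.hstack([r(a,180,20,240,300,480,600),r(b,120,60,160,300,320,600)]))
s=get_state();print(s['tool_pos'],s['eef_rot'],s['force'],s['opening'],s['clock'])
E
```

```text
clock: 4.32
tool_pos: [0.4372, -0.1388, 0.3489]
eef_rot: [-1.561, -0.211, 0.21]
force: [0.8, -0.1, -4.1]
opening: 0.0136
clock: 4.95
tool_pos: [0.5579, 0.0531, 0.3463]
eef_rot: [-1.571, -0.021, 0.024]
force: [-0.6, 0.0, -3.0]
opening: 0.0136
[0.55821743 0.05352787 0.34620479] [-1.56986537 -0.02297252  0.0247416 ] [ 0.42361063  0.90352669 -2.60562596] 0.013557761115712497 5.05
```

View pics/c2.png

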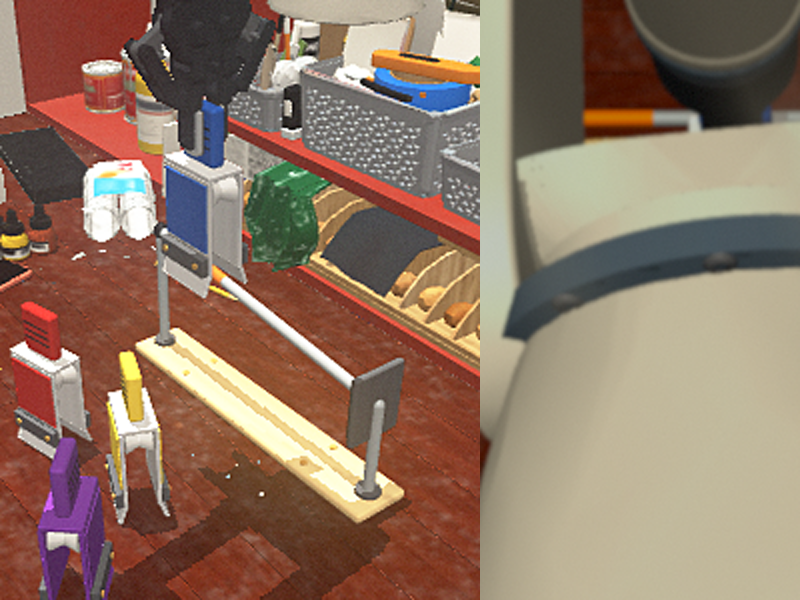

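```bash
python3 -m jog '[[0.02,0.028,0,1.5,0,0],[0.045,0.06,0,3,0.1,0],[0.065,0.09,0,5,0.1,0],[0.0775,0.107,0,7.1,0.2,0],[0.0775,0.107,0,7.1,0.2,0]]'; python3 -m jog '[[0,0,-0.02,0,0,0],[0,0,-0.045,0,0,0],[0,0,-0.045,0,0,0]]'
python3 - <<'E'
from h import *
a=snap('scene','s3')
r=lambda i,u,v,w,h,W,H:cv2.resize(i['frame'][v:v+h,u:u+w,::-1],(W,H),interpolation=cv2.INTER_CUBIC)
cv2.imwrite('pics/c3.png',r(a,240,40,100,150,400,600))
s=get_state();T=s['tool_pos'];print(T,s['eef_rot'],s['force'],s['opening'],s['clock'])
L=np.array([.6356,.1676,.147]);y=np.array([-.03,1,.124])
from scipy.spatial.transform import Rotation as Ro
R=Ro.from_rotvec(s['eef_rot']).as_matrix();print(R.round(3))
f=lambda p:((proj(a,p)-[240,40])*4).round()
print(f([L,L+y*.035,L-y*.035,L+y*.08]),'tab top,feet centre',f([T-.023*R[:,1],T+.1376*R[:,1]]))
E
```

```text
clock: 5.68
tool_pos: [0.635, 0.1578, 0.3464]
eef_rot: [-1.447, -0.02, 0.025]
force: [-0.4, 0.2, -2.0]
opening: 0.0137
clock: 6.05
tool_pos: [0.6332, 0.1567, 0.3004]
eef_rot: [-1.448, -0.017, 0.026]
force: [0.9, 0.3, -2.4]
opening: 0.0137
[0.63408461 0.15709608 0.30197822] [-1.44755599 -0.01921595  0.02462721] [-0.06508271 -0.01386213 -1.61527782] 0.013485276965683569 6.1
[[ 1.    -0.005 -0.028]
 [ 0.029  0.123  0.992]
 [-0.002 -0.992  0.123]]
[[165. 449.]
 [126. 417.]
 [205. 482.]
 [ 79. 379.]] tab top,feet centre [[175. 123.]
 [154. 414.]]
```

View pics/c3.png

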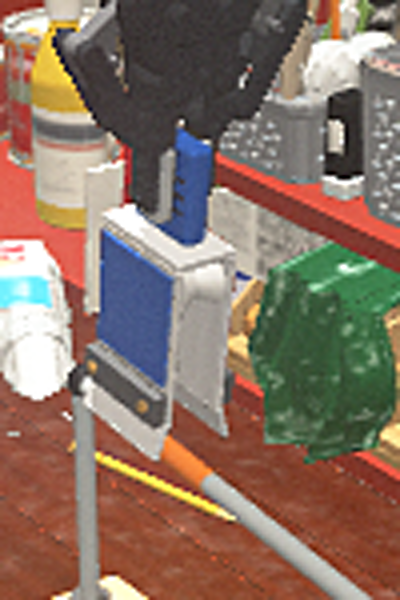

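The crop shows the carrier tilted parallel to the bar and in line above it. The lower end of the orange is at (207,483) against (205,482) predicted, and the foot midpoint is at (194,448) against about (190,444). Next: lower it.

```bash
python3 -m jog '[[0.0015,0.002,-0.015,0,0,0],[0.0015,0.002,-0.035,0,0,0],[0.0015,0.002,-0.055,0,0,0],[0.0015,0.002,-0.07,0,0,0],[0.0015,0.002,-0.08,0,0,0]]';python3 -m jog '[[0,0,-0.002,0,0,0],[0,0,-0.005,0,0,0],[0,0,-0.008,0,0,0],[0,0,-0.008,0,0,0]]'
python3 - <<'E'
from h import *
a=snap('scene','s4')
r=lambda i,u,v,w,h,W,H:cv2.resize(i['frame'][v:v+h,u:u+w,::-1],(W,H),interpolation=cv2.INTER_CUBIC)
cv2.imwrite('pics/c4.png',r(a,240,60,100,150,400,600))
s=get_state();print(s['tool_pos'],s['force'],s['ft_torque'])
E
```

```text
clock: 6.72
tool_pos: [0.636, 0.1601, 0.2208]
eef_rot: [-1.447, -0.02, 0.025]
force: [-0.1, 0.2, -1.9]
opening: 0.0133
clock: 7.22
tool_pos: [0.6364, 0.1601, 0.2144]
eef_rot: [-1.447, -0.021, 0.024]
force: [-0.9, 0.8, -2.0]
opening: 0.0138
[0.63650574 0.16014938 0.21449037] [ 0.18718565 -0.58773576 -3.50487865] [-0.15346892  0.02402051  0.02786404]
```

View pics/c4.png

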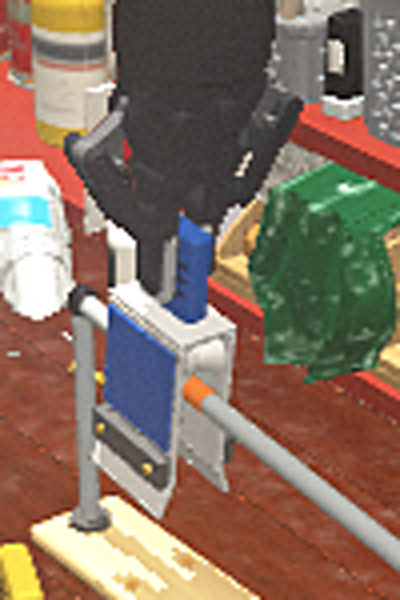

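The bar is inside the slot, with the visible lower orange end at (195,388) in the crop and a few mm left to go. I'll lower gently and watch the force.

```bash
python3 -m jog '[[0,0,-0.002,0,0,0],[0,0,-0.004,0,0,0],[0,0,-0.004,0,0,0]]'; python3 -m jog '[[0,0,-0.002,0,0,0],[0,0,-0.002,0,0,0]]'; python3 -m jog '[[0,0,-0.001,0,0,0],[0,0,-0.001,0,0,0]]'
```

```text
clock: 7.65
tool_pos: [0.6363, 0.1601, 0.21]
eef_rot: [-1.447, -0.021, 0.024]
force: [0.3, 0.7, -2.4]
opening: 0.0133
clock: 7.9
tool_pos: [0.6366, 0.1601, 0.2083]
eef_rot: [-1.447, -0.021, 0.023]
force: [0.2, 0.5, -2.0]
opening: 0.0139
clock: 8.15
tool_pos: [0.6368, 0.1602, 0.2079]
eef_rot: [-1.447, -0.022, 0.023]
force: [0.5, -0.9, 3.3]
opening: 0.0136
```

Contact: the force went from −2 to +3.3 N at the expected height. I'll press 0.5 mm more to seat both rollers, then release.

```bash
python3 -m jog '[[0,0,-0.0005,0,0,0],[0,0,-0.0005,0,0,0]]'; python3 -m jog '[[0,0,0,0,0,0],[0,0,0,0,0,0],[0,0,0,0,0,0],[0,0,0.01,0,0,0],[0,0,0.04,0,0,0]]' 0.3; python3 -m jog '[[0,0,0.03,0,0,0],[0,0,0.07,0,0,0],[0,0,0.12,0,0,0],[0,0,0.12,0,0,0]]'
python3 - <<'E'
from h import *
a=snap('scene','s5');cv2.imwrite('pics/c5.png',cv2.resize(a['frame'][80:380,180:420,::-1],(480,600)))
E
```

```text
clock: 8.4
tool_pos: [0.6369, 0.1602, 0.2077]
eef_rot: [-1.446, -0.022, 0.023]
force: [0.2, -1.3, 4.6]
opening: 0.0135
clock: 9.02
tool_pos: [0.6355, 0.16, 0.2461]
eef_rot: [-1.447, -0.019, 0.026]
force: [1.3, 0.6, 0.0]
opening: 0.0555
clock: 9.52
tool_pos: [0.6382, 0.1605, 0.3724]
eef_rot: [-1.445, -0.028, 0.018]
force: [0.0, 0.6, -0.4]
opening: 0.0555
```

View pics/c5.png

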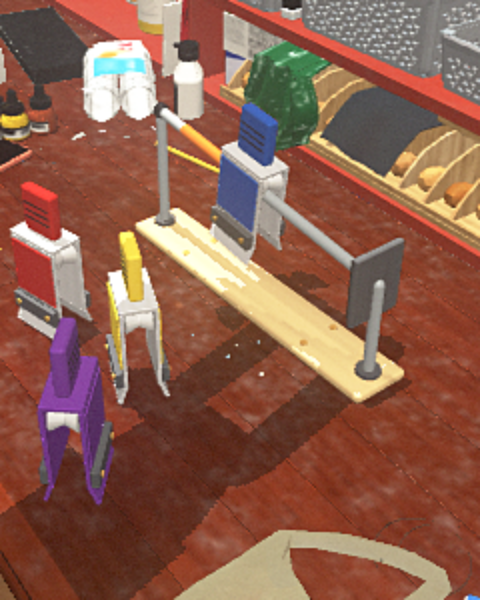

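The carrier is rolling down by itself, tab at about (257,135) in the crop, with the gripper clear. Now wait.

```bash
for i in 1 2 3 4 5 6 7 8; do python3 -m jog '[[0,0,0,0,0,0],[0,0,0,0,0,0],[0,0,0,0,0,0],[0,0,0,0,0,0],[0,0,0,0,0,0]]' >/dev/null; done
python3 - <<'E'
from h import *
a=snap('scene','s6');cv2.imwrite('pics/c6.png',cv2.resize(a['frame'][80:380,180:420,::-1],(480,600)))
p=None
for i in range(8): b=snap('scene','s7')
print('motion px',np.abs(a['frame'].astype(int)-b['frame'])[150:330,180:420].mean(), get_state()['clock'])
E
```

```text
motion px 3.0542824074074075 15.025
```

View pics/c6.png

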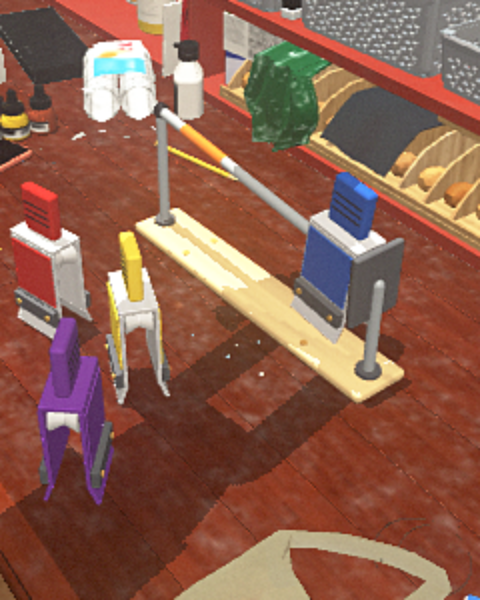

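The carrier is against the stop plate, tab at (353,205) and plate at (377,280) in the crop. The others are where they stood. I'll compare the change with a static patch, then hand in.

Run:
```python
from h import *
A=np.load('s6.npz')['frame'].astype(int);B=snap('scene','s8')['frame'].astype(int);D=np.abs(A-B)
print('carrier',D[160:255,325:385].mean(),'static',D[280:340,200:300].mean())
m=lambda F:np.argwhere(cv2.inRange(cv2.cvtColor(F.astype(np.uint8),cv2.COLOR_RGB2HSV),(105,150,80),(120,255,255))[160:255,325:385]).mean(0)
print(m(A),m(B)); sign_off()
```

```text
carrier 2.8216959064327485 static 3.7403333333333335
[21.11627907 30.45348837] [20.81395349 30.65116279]
the job is handed in; nothing more can be done
```

I gripped the blue carrier by its tab, tilted it to the bar's slope and lowered it over the orange part. I let go only after the force reading showed the rollers resting on the bar: it went from about −2 N to +4.6 N at the expected height.

It rolled down by itself, and the last pictures show it at rest against the stop. Changes between pictures there were no more than image noise, and its position moved by less than half a pixel. By eye, the yellow, red and purple carriers had not moved, and the gripper was well clear above the bar. I handed in at about 15 s, and no check failed or disagreed.

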